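# Load the plunger of a penetrometer and hold it ready over the sample

## Robot

A 7-joint arm with a two-finger parallel gripper is mounted at the origin on a cart in front of the work surface, level with it; the furniture and walls round the work are solid. World frame = base frame: x ahead of the robot, y to its left, z up, the work surface at z = 0. Lengths are in mm, angles in rad, forces in N, time in s.
With the tool pointing down it reaches from about 400 to 875 mm from the base axis. Payload 4.4 kg.
Tool frame: the origin (TCP) lies midway between the tips of the shut fingers; the grasp point (between the pads) lies 19 mm behind it; z points along the fingers, y is the line along which they close (so a half turn about z gives the same grasp; the last joint's range is limited). The gripper opens to 85 mm and grips with 20 to 120 N. Pads are 22 mm wide; open, the fingers measure 114 mm over their backs; the gripper's body (76 mm by 85 mm) begins 54 mm behind the grasp point. The pads swing forward as they close: fully open they stand 13 mm farther back than shut.
Start: joints at [1.258, 0.628, 0.038, 1.517, -0.027, 0.996, -0.02], TCP at [158.824, -630.312, 231.313] pointing down, gripper open.
Joint ranges: [-3.06, 3.06], [-0.37, 2.12], [-1.25, 1.32], [0.18, 2.47], [-1.1, 4.24], [0.23, 1.98], [-2.94, 2.94]. Speed limits (rad/s): [2.57, 2.57, 3.14, 3.14, 3.14, 3.14, 3.14].

## Interface

Orientations are given as [roll, pitch, yaw] about the fixed x, y, z axes, in that order (R = Rz(yaw) Ry(pitch) Rx(roll)).
In Python, from cell import ctrl gives the robot as it stands. The module is installed in compiled form; this text tells all that it offers.
- The arm moves only by the tool step_arm, never from a script. Its argument "commands" is one flat list of numbers, 7 for each row, row after row: the shift along the tool's x, y, z in cm, then the turn, a rotation vector about the tool's x, y, z in rad, then the opening, from 0 (shut) to 1 (fully open). A call has 1 to 10 rows; each row is the pose to reach, as a shift and turn from the pose commanded when the call began, along the tool's axes at that moment; what a row does not reach only later rows make up. A row lasts 1/10 s, in which the tool goes at most 50 mm and 8.59 degrees, less where a joint would pass 70% of its speed; a pose out of reach is approached as far as the arm can. A call with a gripper value outside its range is refused whole. The fingers move at their own pace and stop on an object; the grip force is fixed at half the most. Time passes only in rows, so rows that repeat a pose let the fingers close. It gives the time, the measured TCP pose, the force, the opening and the grip force at its end, in the units of the state.
- ctrl.read_state(): the state, without advancing time (a new reading comes with each control period).
- ctrl.get_image(name): name is "side" or "top"; returns a dict with "image" (400x640x3 uint8, red, green, blue), "range_z" (400x640 float32, mm along the optical axis (not along the pixel's ray), 0 where there is no reading), "vfov" (degrees; the focal length in pixels is half the picture's height over the tangent of half this angle, whatever the lens; pixels are square), "cx", "cy" (the principal point, pixels), "D" ([k1, k2, p1, p2, k3] as OpenCV has them; the pictures are not rectified), "world_to_cam" (4x4, takes a point from world to camera coordinates). Camera axes: x right, y down, z forward; pixel columns grow to the right and rows downward; lengths in mm; the calibration is good to about 2 mm. A picture is of the moment at which its call begins.
- ctrl.finish_job(): hands the job in; it is judged then, once.
The state is a dict: "clock": time; "qpos": joint angles; "qd": joint speeds; "tau": joint torques, N m; "eef_pos": TCP position; "tool_rot": TCP orientation; "force": force on the tool from outside, world axes, zero at the start; "torque": the same for the moment, N m; "width": finger opening in mm; "gripper_force": force on a finger pad.
Only numpy, scipy, OpenCV 4.12 (cv2) and the standard library are available. Lean on these libraries where they do the work, as an engineer would, in place of code of your own. Each camera call takes 0.05 s, during which the arm holds its last target. There are 200 camera calls.

## Task

Get the penetrometer ready for a drop: first press its front pedal all the way down until the spring catch keeps it there, which swings the brake shoe out of the way of the guides. Then take the steel plunger with the black head out of the wooden stand, thread it tip down through the upper guide bush and on through the lower one, and stop with its tip hanging below the lower bush, about 15 mm above the rim of the sample tin. With the brake open nothing else carries the plunger, so finish while still gripping it there, at rest; never touch the tin with it, and leave the tin, the brass rod and the other things on the bench where they are.

Things in the scene. Friction and masses are not known exactly. Their poses are not given: they have to be found in the camera images.
- upper_bush (a point): Upper of two brass guide bushes, on one vertical axis on the arms of the blue-grey penetrometer (fixed to the bench, random yaw). Point: centre of its mouth, 150 mm up; z up, x from pedal to post. Bore 14.4 mm, mouth countersunk to 24 mm over 5 mm; bush and arm 22 mm deep. Post 66 mm behind the bore, 36 mm thick, top 162 mm up; arm 39 mm wide round the bore.
- lower_bush (a point): Lower guide bush, same bore and countersink, on the same axis. Point: centre of its mouth, 56 mm below upper_bush; its underside is 22 mm below this point. The tin's rim is 56 mm below this point, so a tip 15 mm over the rim is 41 mm below it. With the pedal up the rubber brake shoe blocks the bore between the bushes; with the pedal caught it is clear.
- pedal_pad (a point): Middle of the top of the black ribbed pedal pad (32 mm along x, 40 mm across), 130 mm in front of the bore; top 69 mm up at rest, 41 mm up at the stop. Press straight down: 5 N starts it, about 11 N carries it over the catch to the stop. A brass catch with a thumb tab stands 30 to 58 mm further out (up to 60 mm high): keep clear of it.
- pedal (a joint): Angle of the sprung brake pedal, rad: 0 up (brake closed), 0.34 at its stop. Pressed to the stop, it is caught and stays at about 0.33 when let go; let go earlier, it springs back to 0.
- plunger_head (a point): Centre of the black head (22 mm diameter, 28 mm tall) of the steel plunger, to be gripped here. Its z axis runs up the rod. Below the head is 125 mm of 12 mm steel rod with a tapered tip; total 153 mm, 0.13 to 0.22 kg. It stands upright in one of two holes of the wooden stand (46 x 112 x 44 mm, holes 70 mm apart, 36 mm deep); this point is then 147 mm up.
- plunger_tip (a point): Tip of the steel plunger, on its axis, 139 mm below plunger_head; in the stand it is 8 mm above the bench.
- plunger: The steel plunger as a whole; origin at its tip, z up the rod.
- spare_head (a point): Centre of the hexagonal brass head (24 mm over corners, 28 mm tall) of the brass rod, which stands in the other hole of the stand, upright, of the same size. Leave it there.
- sample_tin: Aluminium sample tin, 60 mm diameter, 26 mm tall, on the penetrometer's base below the bushes; origin at the middle of its underside, 12 mm above the bench.
- tin_a: Another tin, 60 mm diameter, 26 mm tall, behind the penetrometer; origin under its middle. Leave it.
- stopwatch: Black stopwatch on the bench to the right, 97 x 91 x 18 mm. Leave it.
- sieve_brush: Wooden sieve brush, 184 mm long, on the bench to the right. Leave it.
- petri_dish_1: Petri dish, 69 mm diameter, 15 mm tall, on the bench to the right of the microscope. Leave it. (The fixed microscope, about 335 mm tall, stands at x 0.43 to 0.60, y -0.13 to 0.04, between these and the penetrometer; its stage is 148 mm up: keep the gripper clear of it.)

How it is judged (in metres and radians):
On the way, in this order (a step that is already met when the one before it is completed fails the run):
1. the pedal is pressed down to its stop (value of joint pedal above 0.315 rad), for 0.2 s.
2. the steel plunger is gripped and lifted out of the stand (contact force between the fingers and plunger above 1 N and height (world z) of plunger_tip above 0.055 m), for 0.2 s.
3. the plunger's tip has passed through the upper bush (z of plunger_tip in the frame of upper_bush below -0.01 m and z of plunger_tip in the frame of lower_bush above -0.053 m and horizontal distance between plunger_tip and upper_bush below 0.007 m and value of joint pedal above 0.31 rad), for 0.1 s.
At the end, for the whole second after the job is handed in: The plunger, gripped and at rest, spans both bushes: upright within 0.07 rad, tip within 6 mm of their axis and 27 to 53 mm below the lower bush's mouth (3 to 29 mm above the tin's rim), not touching the tin, which is still below it; the pedal is still caught down (above 0.31 rad) (horizontal distance between plunger_tip and lower_bush below 0.006 m and horizontal distance between plunger_head and upper_bush below 0.01 m and angle between the z axis of plunger_head and the z axis of upper_bush, either way round below 0.07 rad and z of plunger_tip in the frame of lower_bush between -0.053 and -0.027 m and contact force between the fingers and plunger above 1 N and contact force between plunger and sample_tin below 0.1 N and linear speed of plunger below 0.02 m/s and value of joint pedal above 0.31 rad and horizontal distance between sample_tin and lower_bush below 0.016 m); the arm keeps its last pose, push and grip.
It fails at once if the plunger touches the sample tin, or the tin is shifted by more than 8 mm (contact force between plunger and sample_tin above 0.3 N or distance of sample_tin from where it was at the start of the episode above 0.008 m).
It fails at once if the brass rod is taken or knocked (its head moves more than 15 mm) (distance of spare_head from where it was at the start of the episode above 0.015 m).
It fails at once if a bystander is shifted by more than 20 mm (distance of any of tin_a, stopwatch, sieve_brush, petri_dish_1 from where it was at the start of the episode above 0.02 m).
It also fails if it takes over 69 s, if anything falls off the work surface, if the arm or the gripper's body presses on something with over 40 N, if the wrist force passes 120 N, or if a joint passes its speed limit or range.

## Working session

There is one attempt and no reset: what is moved stays moved. The work goes in short steps, Python scripts to look and compute and a tool call to move; the robot and the scene stay as the last step left them, time stands still between calls to the robot, and variables do not carry over. Pictures are saved under pics/ and viewed, at most 10 in all, crops included, and the job is handed in when it is done.

Besides the shell and the picture viewer there is one more tool, called after ">>>" by a JSON object that holds its "method" and its "body". step_arm: Moves the arm, as the interface text tells. Its arguments: {"type":"object","properties":{"commands":{"type":"array"}},"required":["commands"]}

```bash
mkdir -p pics
cat > h.py <<'E'
import numpy as np,cv2
from cell import ctrl
def grab(n):
    d=ctrl.get_image(n);h=d["image"].shape[0]
    f=h/2/np.tan(np.radians(d["vfov"])/2)
    d["K"]=np.array([[f,0,d["cx"]],[0,f,d["cy"]],[0,0,1.]]);d["D"]=np.array(d["D"],float);d["T"]=np.array(d["world_to_cam"]);return d
def rays(d,uv):
    p=cv2.undistortPoints(np.array(uv,float).reshape(-1,1,2),d["K"],d["D"]).reshape(-1,2)
    R=d["T"][:3,:3];o=-R.T@d["T"][:3,3]
    return o,np.c_[p,np.ones(len(p))]@R
def onplane(d,uv,z):
    o,r=rays(d,uv);return o+r*((z-o[2])/r[:,2])[:,None]
def cloud(d):
    v,u=np.mgrid[:400,:640];o,r=rays(d,np.c_[u.ravel(),v.ravel()])
    P=o+r*d["range_z"].reshape(-1,1);P[d["range_z"].ravel()==0]=np.nan
    return P.reshape(400,640,3)
def proj(d,P):
    T=d["T"];return cv2.projectPoints(np.array(P,float).reshape(-1,1,3),cv2.Rodrigues(T[:3,:3])[0],T[:3,3],d["K"],d["D"])[0].reshape(-1,2)
E
python3 - <<'E'
from h import *
for n in("side","top"):
    d=grab(n);cv2.imwrite(f"pics/{n}0.png",d["image"][:,:,::-1])
    print(n,d["vfov"],-d["T"][:3,:3].T@d["T"][:3,3],d["T"][2,:3])
s=ctrl.read_state();print(s)
E
```

```text
side 57.450246293136246 [ 334.26631345 1004.86105461  736.16459079] [ 0.20894433 -0.85538879 -0.47397498]
top 54.07405585552348 [ 362.51420857  -84.13995077 1532.83088096] [ 0.1668863   0.00869266 -0.98593783]
{'clock': 0.1, 'qpos': array([ 1.25819741,  0.62925117,  0.03843384,  1.51823516, -0.02701815,
        0.99629102, -0.0199613 ]), 'qd': array([-0.00111472, -0.00178993,  0.00096816, -0.00180685, -0.00132134,
       -0.00097107, -0.00161344]), 'tau': array([ 3.87175212e-03, -5.64525568e+01,  1.23059101e+00, -1.93970311e+01,
        1.13092331e-02,  5.39402885e-03, -1.98862682e-05]), 'eef_pos': array([ 158.70600495, -629.7714266 ,  230.49293224]), 'tool_rot': array([-3.13992519e+00, -5.89310539e-06,  2.46837316e-01]), 'force': array([-0.48096229, -0.62316001, -0.19829651]), 'torque': array([ 0.02392149, -0.0186867 , -0.01538311]), 'gripper_force': 0.0, 'width': 85.22963696087065}
```

View pics/side0.png

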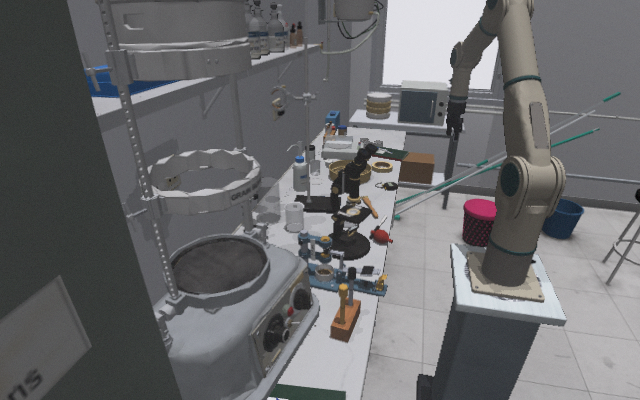

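View pics/top0.png

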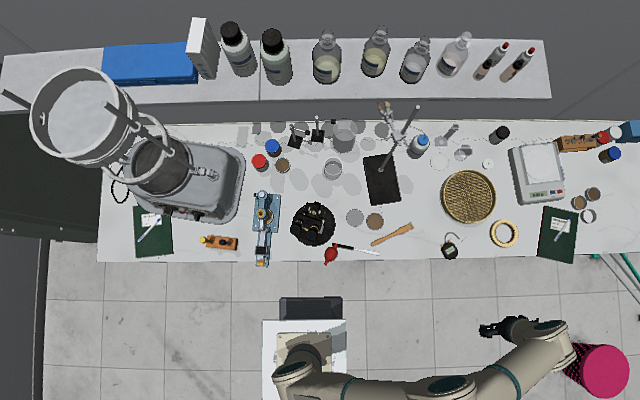

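The side view shows the stand at about (346,315) and the penetrometer at about (335,265). The top view shows the stand at about (220,242) and the penetrometer at (265,225), with its bush near (264,212) and its pedal towards the robot. I'll enlarge both.

Run:
```python
from h import *
t=cv2.imread("pics/top0.png")[170:280,190:300];s=cv2.imread("pics/side0.png")[220:345,285:405]
t=cv2.resize(t,(660,560)[:1]+(660,),interpolation=cv2.INTER_CUBIC)[:600];s=cv2.resize(s,None,fx=4.8,fy=4.8,interpolation=cv2.INTER_CUBIC)
cv2.imwrite("pics/tc.png",t);cv2.imwrite("pics/sc.png",s[:600,:800])
```

```text
(no output)
```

View pics/tc.png

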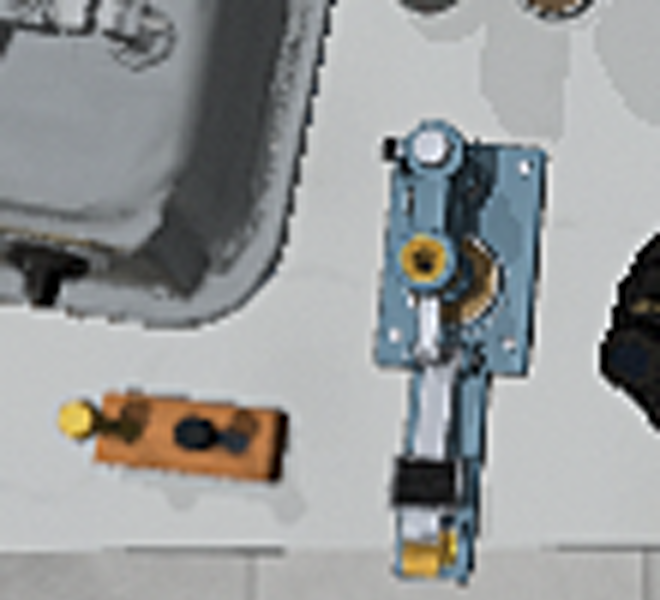

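View pics/sc.png

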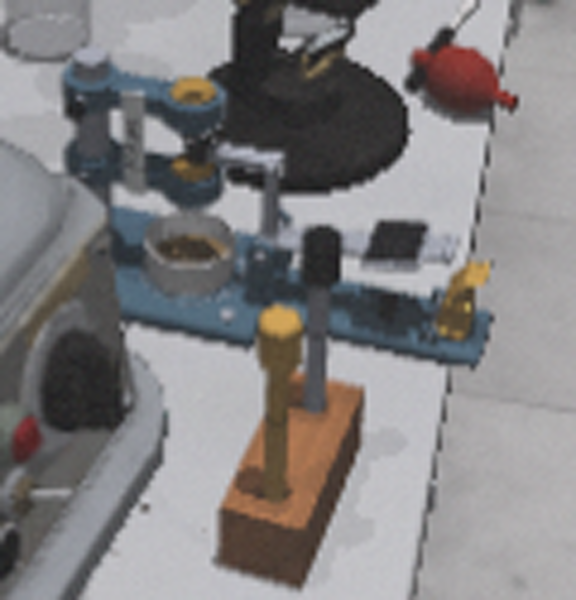

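The crops show the bush ring at top pixel (261,213) and side pixel (325,240). The pad is at top (261,250) and side (368,270), the black head at top (222,242) and side (352,273), and the brass head at top (203,240). I'll refine these with masks.

```bash
cat > m.py <<'E'
from h import *
def cen(mask,win):
    x0,y0,x1,y1=win;m=np.zeros(mask.shape,np.uint8);m[y0:y1,x0:x1]=mask[y0:y1,x0:x1]
    n,l,st,c=cv2.connectedComponentsWithStats(m);i=1+np.argmax(st[1:,4]);return (l==i),st[i],c[i]
def hull(m):
    c=max(cv2.findContours(m.astype(np.uint8),0,1)[0],key=cv2.contourArea)
    h=cv2.convexHull(c);M=cv2.moments(h);return np.array([M["m10"]/M["m00"],M["m01"]/M["m00"]])
def masks(d):
    h=cv2.cvtColor(d["image"],cv2.COLOR_RGB2HSV).astype(int)
    y=(h[...,0]>14)&(h[...,0]<32)&(h[...,1]>130)&(h[...,2]>90)
    k=(h[...,2]<62)
    return h,y,k
def tri(da,ua,db,ub):
    oa,ra=rays(da,ua);ob,rb=rays(db,ub);ra=ra[0]/np.linalg.norm(ra[0]);rb=rb[0]/np.linalg.norm(rb[0])
    s=np.linalg.lstsq(np.c_[ra,-rb],ob-oa,rcond=None)[0];a=oa+s[0]*ra;b=ob+s[1]*rb;return (a+b)/2,np.linalg.norm(a-b)
E
python3 - <<'E'
from m import *
D={n:grab(n) for n in("side","top")}
W={"top":dict(bush=(252,204,270,222),spare=(198,234,209,246),pad=(254,243,270,256),head=(216,236,228,248)),
"side":dict(bush=(318,232,333,246),pad=(360,263,375,278),head=(346,264,358,281),spare=(337,282,350,297))}
Z=dict(bush=150,spare=161,pad=69,head=147)
C={}
for n,d in D.items():
    h,y,k=masks(d);P=cloud(d)
    for o,w in W[n].items():
        m,st,c=cen((y if o in("bush","spare") else k).astype(np.uint8),w)
        c=hull(m);C[n,o]=c
        print(n,o,st,c.round(1),"plane",onplane(d,[c],Z[o])[0].round(1),"depth",np.nanmedian(P[m],0).round(1),np.nanmax(P[m][:,2]).round(1))
for o in Z: print(o,*[np.round(q,1) for q in tri(D["top"],[C["top",o]],D["side"],[C["side",o]])])
# blue-grey penetrometer cloud from top
P=cloud(D["top"]);h,_,_=masks(D["top"])
b=(h[...,0]>95)&(h[...,0]<115)&(h[...,1]>70)
b[:,:250]=0;b[:,285:]=0;b[:190]=0;b[275:]=0
for lo,hi in((5,25),(120,155)):
    q=P[b&(P[...,2]>lo)&(P[...,2]<hi)];
    if len(q)>5: r=cv2.minAreaRect(q[:,:2].astype(np.float32));print(lo,len(q),r)
# stand
o=(h[...,0]<16)&(h[...,1]>110)&(h[...,2]>120);o[:,:200]=0;o[:,240:]=0;o[:230]=0;o[252:]=0
q=P[o&(P[...,2]>35)&(P[...,2]<52)];print("stand",len(q),cv2.minAreaRect(q[:,:2].astype(np.float32)))
E
```

```text
side bush [321 237   8   4  19] [324.8 238.3] plane [544.3 143.3 150. ] depth [545.8 138.7 148.2] 151.4
side pad [362 267  12   7  68] [367.4 270. ] plane [413.4 156.5  69. ] depth [413.4 156.4  69.6] 74.1
side head [346 267  10  14  91] [351.  273.9] plane [442.2 281.1 147. ] depth [440.8 286.7 152.3] 163.2
side spare [339 284   9   7  38] [343.  286.8] plane [449.5 350.  161. ] depth [449.9 350.6 161. ] 164.1
top bush [257 210   7   7  33] [260.  212.8] plane [540.4 144.4 150. ] depth [543.5 145.9 147.2] 155.1
top spare [200 237   6   6  25] [202.4 239.4] plane [446.7 346.7 161. ] depth [447.9 347.5 160. ] 166.0
top pad [256 246  10   8  72] [260.5 249.6] plane [412.8 154.5  69. ] depth [411.1 154.5  67.9] 76.6
top head [219 240   9   5  34] [222.7 242. ] plane [437.8 277.3 147. ] depth [437.2 273.8 161.1] 167.9
bush [542.1 144.6 150.8] 3.7
spare [448.3 347.6 158.9] 3.1
pad [413.2 154.7  67.6] 0.8
head [440.3 278.2 144.6] 4.7
5 547 ((493.44915771484375, 147.19325256347656), (99.05023956298828, 282.1863708496094), 85.44888305664062)
120 137 ((572.6307373046875, 141.48193359375), (37.37104797363281, 101.40782165527344), 85.30206298828125)
stand 204 ((442.366943359375, 313.2552490234375), (109.3243408203125, 42.80215835571289), 83.1136474609375)
```

```bash
cat >> h.py <<'E'
from scipy.spatial.transform import Rotation as Ro
def rel(cp,cr,tp,tr):
    "command shift(cm)+rotvec from commanded pose (pos,rpy) to target"
    A=Ro.from_euler("xyz",cr);B=Ro.from_euler("xyz",tr)
    return np.r_[A.inv().apply(np.subtract(tp,cp))/10,(A.inv()*B).as_rotvec()].round(3)
E
python3 - <<'E'
from h import *
P=np.concatenate([cloud(grab(n)).reshape(-1,3) for n in("top","side")])
for x in range(100,620,40):
    r=[]
    for y in range(-700,480,50):
        m=(P[:,0]>=x)&(P[:,0]<x+40)&(P[:,1]>=y)&(P[:,1]<y+50)&(P[:,2]<900)
        r.append(int(np.percentile(P[m,2],98)) if m.sum()>3 else -1)
    print(x,r)
pi=np.pi
c=[158.824,-630.312,231.313],[-pi,0,.247]
for t in ([158.8,-630.3,420],.247),([420,-300,430],.85),([470,0,440],1.45),([420,100,420],1.45),([413,155,200],1.45):
    print(rel(*c,t[0],[-pi,0,t[1]]))
E
```

```text
100 [625, 645, 682, 716, 750, 783, 809, 838, 836, 780, 662, 6, 10, 13, 13, 12, 5, 3, -832, -835, -828, -834, -831, -839]
140 [618, 647, 673, 703, 726, 761, 770, 829, -836, -838, 0, 3, 5, 4, 4, 4, 5, 2, -833, -834, -832, -834, -836, -834]
180 [610, 638, 643, 621, -837, -839, -838, -834, -832, -839, -839, -831, -833, -836, -827, -834, -834, -836, -837, -836, -834, -833, -831, -835]
220 [-837, -837, -837, -838, -837, -836, -841, -833, -836, -835, -838, -836, -836, -831, -833, -834, -836, -832, -833, -832, -838, -833, -836, -833]
260 [-839, -838, -834, -838, -838, -837, -836, -837, -834, -840, -837, -836, -838, -832, -837, -833, -836, -834, -834, -833, -834, -839, -834, -836]
300 [-836, -837, -836, -837, -838, -835, -838, -837, -838, -837, -839, -840, -834, -833, -830, -832, -832, -831, -838, -830, -835, -837, -836, -836]
340 [4, 5, 21, 10, 5, 4, 3, 4, 4, 4, 6, 39, 33, 5, 5, 6, 65, 71, 4, 5, 6, 5, 5, 7]
380 [7, 7, 23, 21, 6, 6, 6, 7, 10, 9, 13, 48, 44, 7, 7, 7, 73, 74, 6, 46, 6, 6, 5, 6]
420 [7, 6, 22, 14, 8, 6, 6, 18, 20, 6, 16, 34, 379, 380, 372, 7, 68, 70, 7, 162, 162, 160, 7, 5]
460 [6, 6, 7, 6, 6, 17, 19, 16, 18, 7, 5, 26, 351, 378, 379, 5, 113, 110, 5, 7, 47, 46, 5, 7]
500 [51, 52, 52, 6, 7, 13, 9, 15, 15, 15, 17, 26, 286, 325, 322, 13, 150, 149, 6, 52, 94, 152, 104, 123]
540 [23, 24, 51, 6, 7, 7, 8, 9, 14, 14, 15, 22, 261, 277, 148, 15, 152, 149, 6, 189, 201, 199, 191, 183]
580 [23, 23, 27, 51, 7, 7, 22, 22, 22, 8, 7, 6, 20, 21, 8, 16, 164, 150, 39, 202, 208, 757, 760, 758]
[-2.0000e-03 -2.0000e-03 -1.8869e+01  0.0000e+00  0.0000e+00  0.0000e+00]
[ 33.401 -25.643 -19.869   0.     -0.     -0.603]
[ 45.584 -53.51  -20.869   0.     -0.     -1.203]
[ 43.181 -64.429 -18.869   0.     -0.     -1.203]
[ 43.847 -69.933   3.131   0.     -0.     -1.203]
```

>>> {"method": "step_arm", "body": {"commands": [0,0,-10,0,0,0,0,0,0,-20,0,0,0,0,8,-6,-21,0,0,-0.13,0,12,-9,-21,0,0,-0.26,0,16,-12,-21,0,0,-0.35,0,20,-15,-21,0,0,-0.43,0,24,-18,-21,0,0,-0.5,0,28,-21,-21,0,0,-0.56,0,33.4,-25.6,-21,0,0,-0.6,0,33.4,-25.6,-21,0,0,-0.6,0]}}

```text
clock: 1.3
eef_pos: [390.6, -338.5, 439.5]
tool_rot: [3.141, 0.0, 0.847]
force: [0.8, -1.1, 0.1]
width: -0.0
gripper_force: 0.0
```

Run:
```python
from h import *
s=ctrl.read_state();print(s["clock"],s["qpos"].round(3),s["eef_pos"].round(1),s["tool_rot"].round(3))
pi=np.pi
c=s["eef_pos"],s["tool_rot"]
for t in ([470,0,450],1.45),([420,130,430],1.45):
    print(rel(*c,t[0],[-pi,0,t[1]]))
```

```text
1.3 [ 0.812  0.266 -0.206  1.536  0.055  1.345 -0.123] [ 390.6 -338.5  439.5] [3.141 0.    0.847]
[ 3.0626e+01 -1.6457e+01 -1.0660e+00  1.0000e-03  0.0000e+00 -6.0300e-01]
[ 3.7061e+01 -2.8811e+01  9.2500e-01  1.0000e-03  0.0000e+00 -6.0300e-01]
```

>>> {"method": "step_arm", "body": {"commands": [4,-2.5,-1,0,0,-0.1,0,8,-5,-1,0,0,-0.2,0,12,-7,-1,0,0,-0.3,0,16,-9,-1,0,0,-0.4,0,20,-11,-1,0,0,-0.45,0,24,-13,-1,0,0,-0.5,0,28,-15,-1,0,0,-0.55,0,31,-17,-1,0,0,-0.6,0,33,-21,-1,0,0,-0.6,0,35,-25,-1,0,0,-0.6,0]}}

```text
clock: 2.3
eef_pos: [433.9, 89.1, 448.9]
tool_rot: [-3.141, -0.0, 1.446]
force: [0.8, 0.9, -0.2]
width: 0.1
gripper_force: 0.0
```

>>> {"method": "step_arm", "body": {"commands": [0,0,0,0,0,0,0,0,0,0,0,0,0,0]}}

```text
clock: 2.5
eef_pos: [434.0, 88.1, 449.3]
tool_rot: [3.141, 0.001, 1.449]
force: [1.0, -0.1, -0.5]
width: 0.0
gripper_force: 0.0
```

Run:
```python
from h import *
s=ctrl.read_state();print(s["clock"],s["qpos"].round(3),s["eef_pos"].round(1),s["tool_rot"].round(3))
pi=np.pi
c=s["eef_pos"],s["tool_rot"]
for t in ([413,155,300],1.45),([413,155,100],1.45):
    print(rel(*c,t[0],[-pi,0,t[1]]))
```

```text
2.5 [ 0.23   0.155 -0.585  1.674  0.089  1.338 -0.492] [434.   88.1 449.3] [3.141e+00 1.000e-03 1.449e+00]
[ 6.3920e+00 -2.9130e+00  1.4927e+01  1.0000e-03  1.0000e-03 -1.0000e-03]
[ 6.4050e+00 -2.9310e+00  3.4927e+01  1.0000e-03  1.0000e-03 -1.0000e-03]
```

>>> {"method": "step_arm", "body": {"commands": [3,-1.5,2,0,0,0,0,6.4,-2.9,5,0,0,0,0,6.4,-2.9,10,0,0,0,0,6.4,-2.9,15,0,0,0,0,6.4,-2.9,20,0,0,0,0,6.4,-2.9,25,0,0,0,0,6.4,-2.9,29,0,0,0,0,6.4,-2.9,33,0,0,0,0,6.4,-2.9,35,0,0,0,0,6.4,-2.9,35,0,0,0,0]}}

```text
clock: 3.5
eef_pos: [412.5, 152.4, 96.5]
tool_rot: [-3.137, 0.004, 1.445]
force: [-0.0, 0.1, -0.3]
width: -0.1
gripper_force: 0.0
```

Run:
```python
from m import *
s=ctrl.read_state();print(s["clock"],s["qpos"].round(3),s["eef_pos"].round(1),s["tool_rot"].round(3))
d=grab("side");cv2.imwrite("pics/s1.png",cv2.resize(d["image"][200:330,280:420,::-1],None,fx=4.4,fy=4.4,interpolation=cv2.INTER_CUBIC))
```

```text
3.5 [-0.147  0.604 -0.389  2.194  0.532  0.44  -1.089] [412.5 152.4  96.5] [-3.137  0.004  1.445]
```

View pics/s1.png

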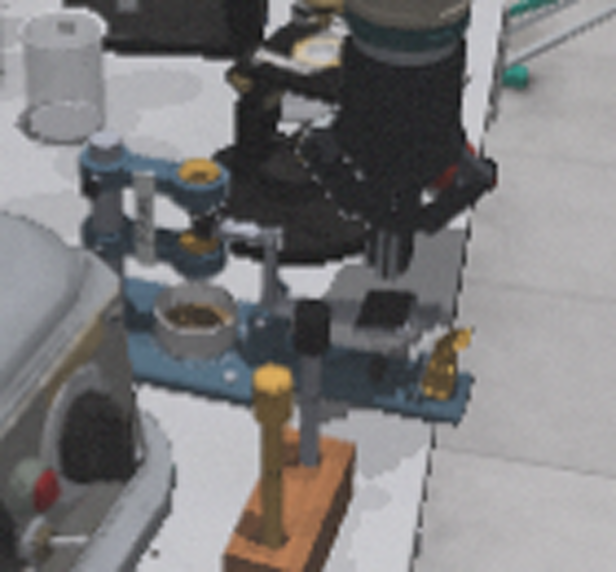

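The picture shows the shut fingertips at crop (388,270), right above the pad at (385,308) and clear of the catch. Next I press.

>>> {"method": "step_arm", "body": {"commands": [0,0,1,0,0,0,0,0,0,2,0,0,0,0,0,0,2.8,0,0,0,0,0,0,3.4,0,0,0,0,0,0,4,0,0,0,0,0,0,4.5,0,0,0,0,0,0,5,0,0,0,0,0,0,5.4,0,0,0,0,0,0,5.4,0,0,0,0]}}

```text
clock: 4.45
eef_pos: [412.3, 154.6, 44.9]
tool_rot: [-3.14, 0.001, 1.448]
force: [-3.4, 0.1, 4.7]
width: -0.3
gripper_force: 2.4
```

>>> {"method": "step_arm", "body": {"commands": [0,0,0.3,0,0,0,0,0,0,0.5,0,0,0,0,0,0,0.7,0,0,0,0,0,0,0.7,0,0,0,0]}}

```text
clock: 4.85
eef_pos: [412.8, 154.6, 40.8]
tool_rot: [3.139, 0.001, 1.448]
force: [-8.8, -2.1, 43.5]
width: 0.2
gripper_force: 22.4
```

>>> {"method": "step_arm", "body": {"commands": [0,0,-0.2,0,0,0,0,0,0,-0.2,0,0,0,0,0,0,-0.2,0,0,0,0]}}

```text
clock: 5.15
eef_pos: [412.6, 154.6, 41.3]
tool_rot: [3.141, 0.001, 1.448]
force: [-5.6, -0.5, 22.8]
width: 0.2
gripper_force: 11.5
```

>>> {"method": "step_arm", "body": {"commands": [0,0,-2,0,0,0,0,0,0,-6,0,0,0,0,0,0,-11,0,0,0,0,0,0,-16,0,0,0,0,0,0,-21,0,0,0,0.5,4,0,-24,0,0,0,1,8,0,-24,0,0,0,1,11,0,-24,0,0,0,1,11,0,-24,0,0,0,1,11,0,-24,0,0,0,1]}}

```text
clock: 6.15
eef_pos: [426.7, 263.8, 279.6]
tool_rot: [-3.141, 0.001, 1.448]
force: [-0.2, -0.4, -0.3]
width: 85.0
gripper_force: 0.0
```

Run:
```python
from m import *
s=ctrl.read_state();print(s["clock"],s["qpos"].round(3),s["eef_pos"].round(1),s["tool_rot"].round(3),s["width"])
d=grab("side");P=cloud(d);cv2.imwrite("pics/s2.png",cv2.resize(d["image"][200:330,280:420,::-1],None,fx=4.4,fy=4.4,interpolation=cv2.INTER_CUBIC))
m=(abs(P[...,0]-413)<12)&(abs(P[...,1]-155)<14)&(P[...,2]<110);print("pad z",np.nanpercentile(P[m][:,2],[20,50,80]),m.sum())
t=[439,278.5,0];yaw=1.45
for z in(225,170,128): print(z,rel(s["eef_pos"],s["tool_rot"],[439,278.5,z],[-np.pi,0,yaw]))
```

```text
6.15 [-0.139  0.421 -0.665  1.846  0.309  0.981 -1.059] [426.7 263.8 279.6] [-3.141e+00  1.000e-03  1.448e+00] 85.03489656564642
pad z [12.66092211 40.60251673 43.44022762] 80
225 [ 1.616e+00  1.038e+00  5.459e+00 -0.000e+00  1.000e-03 -2.000e-03]
170 [ 1.6220e+00  1.0410e+00  1.0959e+01 -0.0000e+00  1.0000e-03 -2.0000e-03]
128 [ 1.6260e+00  1.0430e+00  1.5159e+01 -0.0000e+00  1.0000e-03 -2.0000e-03]
```

View pics/s2.png

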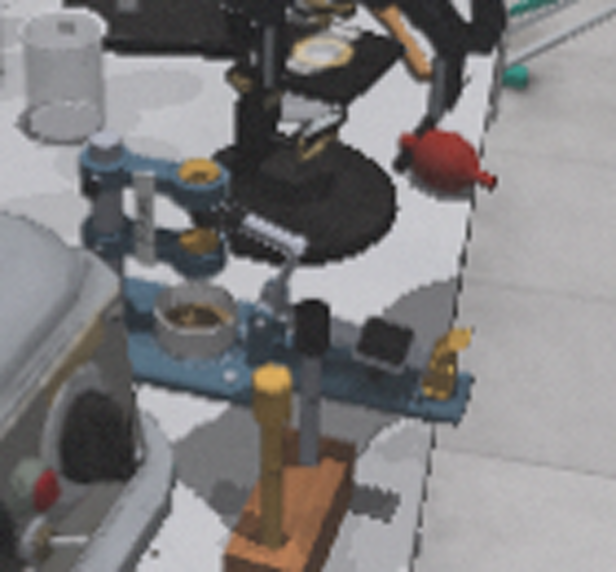

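The pedal is caught: its pad is now at z≈41 and the brake lever has swung clear. Next I go over the plunger head and down.

>>> {"method": "step_arm", "body": {"commands": [1.6,1,3,0,0,0,1,1.6,1,6,0,0,0,1,1.6,1,8.5,0,0,0,1,1.6,1,11,0,0,0,1,1.6,1,13,0,0,0,1,1.6,1,15.1,0,0,0,1,1.6,1,15.1,0,0,0,1,1.6,1,15.1,0,0,0,1]}}

```text
clock: 7.0
eef_pos: [439.1, 277.3, 129.2]
tool_rot: [-3.141, 0.001, 1.446]
force: [-0.7, 0.2, 0.6]
width: 85.4
gripper_force: 0.0
```

Run:
```python
from m import *
s=ctrl.read_state();print(s["eef_pos"].round(1),s["tool_rot"].round(3),s["force"].round(1))
a=[cv2.resize(grab("side")["image"][210:330,300:400,::-1],None,fx=4,fy=4,interpolation=cv2.INTER_CUBIC),cv2.resize(grab("top")["image"][200:280,190:290,::-1],(400,320),interpolation=cv2.INTER_CUBIC)]
a[1]=np.vstack([a[1],np.zeros((160,400,3),np.uint8)]);cv2.imwrite("pics/s3.png",np.hstack(a))
```

```text
[439.1 277.3 129.2] [-3.141e+00  1.000e-03  1.446e+00] [-0.7  0.2  0.6]
```

View pics/s3.png

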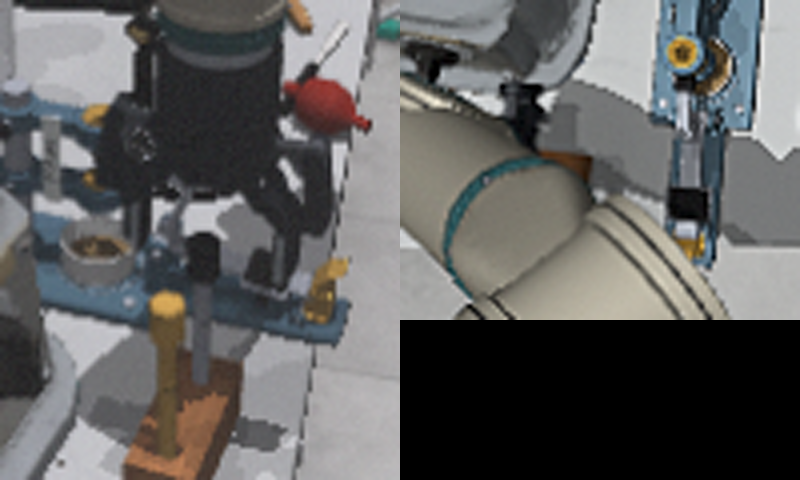

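The side half shows the fingers at (140,205) and (285,245) on either side of the head at (205,258), clear of the brass rod. Next I close.

>>> {"method": "step_arm", "body": {"commands": [0,0,0,0,0,0,0.5,0,0,0,0,0,0,0.3,0,0,0,0,0,0,0.2,0,0,0,0,0,0,0.1,0,0,0,0,0,0,0,0,0,0,0,0,0,0,0,0,0,0,0,0,0,0,0,0,0,0,0,0]}}

```text
clock: 7.9
eef_pos: [439.4, 278.6, 129.4]
tool_rot: [3.141, -0.001, 1.447]
force: [0.5, 0.0, 4.7]
width: 20.3
gripper_force: 58.5
```

>>> {"method": "step_arm", "body": {"commands": [0,0,-1,0,0,0,0,0,0,-2,0,0,0,0,0,0,-3,0,0,0,0,0,0,-4,0,0,0,0,0,0,-6,0,0,0,0,0,0,-9,0,0,0,0,0,0,-12,0,0,0,0,0,0,-15,0,0,0,0,0,0,-17.5,0,0,0,0,0,0,-17.5,0,0,0,0]}}

```text
clock: 8.9
eef_pos: [440.1, 280.0, 308.0]
tool_rot: [3.136, -0.005, 1.447]
force: [-0.4, 1.0, -1.7]
width: 20.4
gripper_force: 59.0
```

Run:
```python
from m import *
s=ctrl.read_state();print(s["eef_pos"].round(1),s["tool_rot"].round(3),s["force"].round(1),s["width"])
for t in([495,210,305],[542,144.5,305]): print(rel(s["eef_pos"],s["tool_rot"],t,[-np.pi,0,1.45]))
```

```text
[440.1 280.  308. ] [ 3.136 -0.005  1.447] [-0.4  1.  -1.7] 20.37106744041854
[-6.272e+00  6.308e+00  3.000e-01  5.000e-03 -5.000e-03 -3.000e-03]
[-1.2191e+01  1.1781e+01  3.0200e-01  5.0000e-03 -5.0000e-03 -3.0000e-03]
```

>>> {"method": "step_arm", "body": {"commands": [-2,2,0,0,0,0,0,-4,4,0,0,0,0,0,-6,6,0,0,0,0,0,-8,8,0,0,0,0,0,-10,10,0,0,0,0,0,-12,11.7,0,0,0,0,0,-12.2,11.8,0,0,0,0,0,-12.2,11.8,0,0,0,0,0,-12.2,11.8,0,0,0,0,0]}}

```text
clock: 9.8
eef_pos: [539.9, 143.9, 303.7]
tool_rot: [-3.14, -0.001, 1.449]
force: [-0.2, 0.8, -1.1]
width: 20.4
gripper_force: 59.0
```

Run:
```python
from m import *
s=ctrl.read_state();print(s["clock"],s["eef_pos"].round(1),s["tool_rot"].round(3),s["force"].round(1),s["width"])
d=grab("side");e=grab("top")
print(proj(d,[[542,144.5,170],[542,144.5,300],[542,144.5,150]]),proj(e,[[542,144.5,170],[542,144.5,150]]))
np.savez("v4",im=d["image"],rz=d["range_z"])
cv2.imwrite("pics/s4.png",np.hstack([cv2.resize(d["image"][150:270,280:370,::-1],(450,600),interpolation=cv2.INTER_CUBIC),cv2.resize(e["image"][150:270,220:290,::-1],(350,600),interpolation=cv2.INTER_CUBIC)]))
```

```text
9.8 [539.9 143.9 303.7] [-3.140e+00 -1.000e-03  1.449e+00] [-0.2  0.8 -1.1] 20.37078173968499
[[325.48144393 232.835906  ]
 [325.5976028  192.20359911]
 [325.4646859  238.66070635]] [[259.05604539 211.61198239]
 [259.98171375 212.3319371 ]]
```

View pics/s4.png

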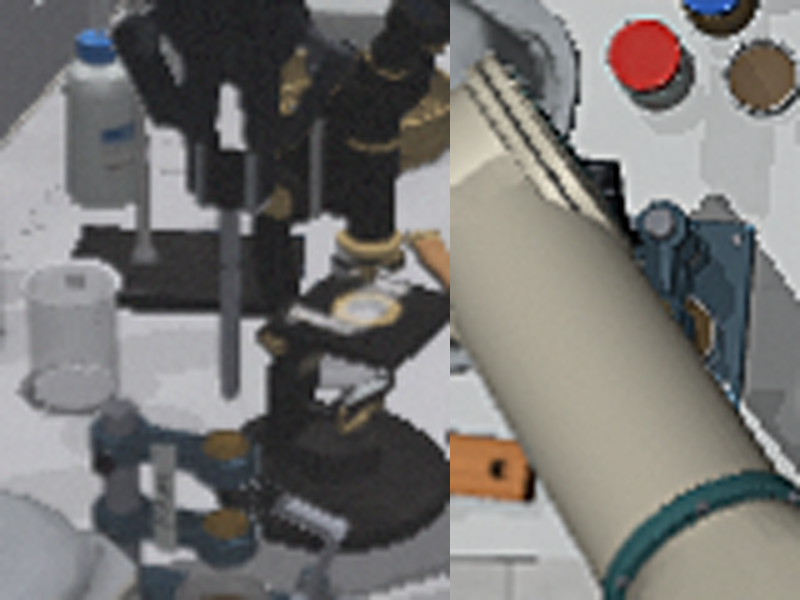

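The side half shows the rod hanging at x≈229 with its tip at (231,395). The upper bush mouth is at (227,445), so they are nearly in line. I'll measure the rod and bush together.

Run:
```python
from m import *
d=grab("side");P=cloud(d);s=ctrl.read_state();print(s["eef_pos"].round(1))
im=cv2.cvtColor(d["image"],cv2.COLOR_RGB2GRAY).astype(int)
m=(abs(P[...,0]-541)<15)&(abs(P[...,1]-146)<22)&(P[...,2]>172)&(P[...,2]<300)
c=[]
for v in range(188,232):
    u=np.where(m[v,318:334])[0]+318
    if len(u): c.append([v,u.min(),u.max(),*np.median(P[v,u],0).round(1)]);
c=np.array(c);print(c[::3]); print("last",c[-3:])
h,y,k=masks(d)
for w in((316,232,335,246),(316,246,335,262)):
    q,st,cc=cen(y.astype(np.uint8),w);print(st,hull(q),onplane(d,[hull(q)],150 if w[1]<240 else 94))
h0=h[228:262,316:336];print(h[236:243,318:334,0]);print(h[236:243,318:334,1])
# rows of dark bore
print(im[234:245,316:336])
```

```text
[540.3 144.  304.2]
[[194.  323.  327.  541.6 151.1 297.7]
 [197.  323.  327.  541.6 151.2 289.1]
 [200.  323.  327.  540.9 151.8 280.3]
 [203.  324.  327.  539.8 151.5 270.4]
 [206.  324.  327.  540.6 149.7 260.3]
 [209.  324.  327.  540.3 152.3 252.3]
 [212.  324.  327.  540.5 150.7 241.9]
 [215.  324.  327.  540.2 152.1 233.2]
 [218.  324.  327.  540.5 149.9 222.3]
 [221.  324.  327.  540.7 149.9 212.7]
 [224.  324.  327.  540.5 150.6 203.1]
 [227.  324.  327.  540.7 150.  193.1]]
last [[227.  324.  327.  540.7 150.  193.1]
 [228.  324.  327.  540.8 148.4 189.3]
 [229.  325.  326.  540.8 149.5 186.2]]Traceback (most recent call last):
  File "<stdin>", line 12, in <module>
  File "m.py", line 7, in hull
    h=cv2.convexHull(c);M=cv2.moments(h);return np.array([M["m10"]/M["m00"],M["m01"]/M["m00"]])
                                                          ~~~~~~~~^~~~~~~~~
ZeroDivisionError: float division by zero
```

>>> {"method": "step_arm", "body": {"commands": [0,0.15,0,0,0,0,0,0,0.15,0.8,0,0,0,0,0,0.15,1.6,0,0,0,0,0,0.15,2.4,0,0,0,0,0,0.15,2.8,0,0,0,0,0,0.15,3.2,0,0,0,0,0,0.15,3.6,0,0,0,0,0,0.15,3.9,0,0,0,0,0,0.15,3.9,0,0,0,0]}}

```text
clock: 10.85
eef_pos: [542.4, 142.5, 264.7]
tool_rot: [-3.141, 0.0, 1.447]
force: [0.2, -0.4, -2.7]
width: 20.4
gripper_force: 59.0
```

>>> {"method": "step_arm", "body": {"commands": [0,0,0.2,0,0,0,0,0,0,0.4,0,0,0,0,0,0,0.6,0,0,0,0,0,0,0.6,0,0,0,0]}}

```text
clock: 11.25
eef_pos: [542.4, 142.5, 258.8]
tool_rot: [-3.141, 0.0, 1.447]
force: [0.1, -0.1, -0.7]
width: 20.5
gripper_force: 59.0
```

>>> {"method": "step_arm", "body": {"commands": [0,0,0.2,0,0,0,0,0,0,0.4,0,0,0,0,0,0,0.6,0,0,0,0,0,0,0.8,0,0,0,0,0,0,1,0,0,0,0,0,0,1,0,0,0,0]}}

```text
clock: 11.85
eef_pos: [542.4, 142.5, 248.7]
tool_rot: [-3.141, 0.0, 1.447]
force: [-0.4, 0.3, -2.5]
width: 20.2
gripper_force: 59.0
```

>>> {"method": "step_arm", "body": {"commands": [0,0,0.3,0,0,0,0,0,0,0.6,0,0,0,0,0,0,0.9,0,0,0,0,0,0,1.2,0,0,0,0,0,0,1.5,0,0,0,0,0,0,1.8,0,0,0,0,0,0,2.1,0,0,0,0,0,0,2.1,0,0,0,0]}}

```text
clock: 12.65
eef_pos: [542.3, 142.4, 227.6]
tool_rot: [-3.141, 0.0, 1.447]
force: [0.1, -0.1, -1.9]
width: 20.5
gripper_force: 59.0
```

Run:
```python
from m import *
d=grab("side")
cv2.imwrite("pics/s5.png",cv2.resize(d["image"][200:275,285:365,::-1],(640,600),interpolation=cv2.INTER_CUBIC))
```

```text
(no output)
```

View pics/s5.png

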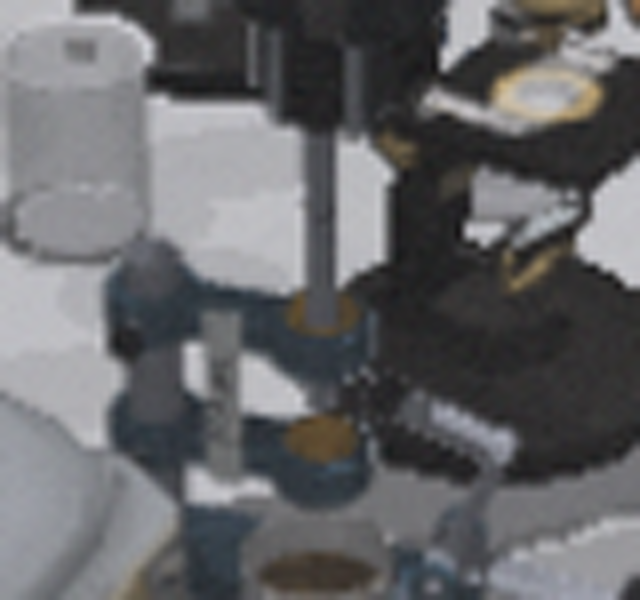

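The rod enters the upper bush mouth at (322,320), and its tip shows under that bush at (322,395), above the lower mouth at (320,440). I continue down.

>>> {"method": "step_arm", "body": {"commands": [0,0,0.3,0,0,0,0,0,0,0.6,0,0,0,0,0,0,0.9,0,0,0,0,0,0,1.2,0,0,0,0,0,0,1.5,0,0,0,0,0,0,1.8,0,0,0,0,0,0,2.1,0,0,0,0,0,0,2.4,0,0,0,0,0,0,2.4,0,0,0,0]}}

```text
clock: 13.6
eef_pos: [542.3, 142.5, 203.6]
tool_rot: [-3.141, 0.0, 1.447]
force: [0.1, 0.3, -1.7]
width: 20.7
gripper_force: 59.0
```

>>> {"method": "step_arm", "body": {"commands": [0,0,0.3,0,0,0,0,0,0,0.6,0,0,0,0,0,0,0.9,0,0,0,0,0,0,1.2,0,0,0,0,0,0,1.5,0,0,0,0,0,0,1.8,0,0,0,0,0,0,2.1,0,0,0,0,0,0,2.4,0,0,0,0,0,0,2.7,0,0,0,0,0,0,2.7,0,0,0,0]}}

```text
clock: 14.6
eef_pos: [542.3, 142.4, 176.6]
tool_rot: [-3.141, 0.0, 1.447]
force: [-0.6, 0.4, -2.1]
width: 20.2
gripper_force: 59.0
```

Run:
```python
from m import *
d=grab("side");print(ctrl.read_state()["eef_pos"],proj(d,[[542,144,178],[542,144,53],[542,144,38]]))
cv2.imwrite("pics/s6.png",cv2.resize(d["image"][200:275,285:365,::-1],(640,600),interpolation=cv2.INTER_CUBIC))
```

```text
[542.39597881 142.49975611 176.83729644] [[325.52948291 230.38499405]
 [325.42631871 265.34323072]
 [325.41464594 269.27705118]]
```

View pics/s6.png

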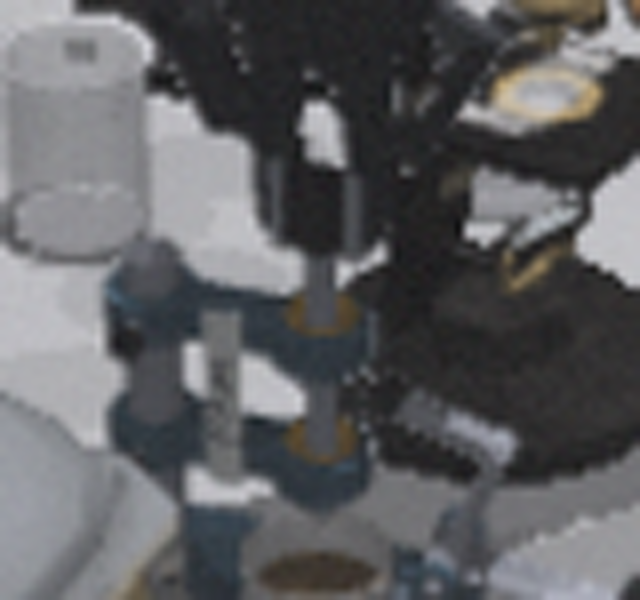

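The rod spans both bushes. The head's lower edge at (318,250) and the tip just under the lower bush at (320,515) put the tip at about z = 55 mm, mid-window, with no contact force. I let it settle and hand in.

>>> {"method": "step_arm", "body": {"commands": [0,0,0,0,0,0,0,0,0,0,0,0,0,0,0,0,0,0,0,0,0]}}

```text
clock: 14.95
eef_pos: [542.6, 142.6, 177.2]
tool_rot: [3.141, -0.0, 1.447]
force: [-0.7, 0.7, -1.9]
width: 20.7
gripper_force: 59.0
```

```bash
python3 -c "
from cell import ctrl
print(ctrl.finish_job())"
```

```text
the job is handed in; nothing more can be done
None
```

The job is handed in, with no verdict returned: the pedal is caught down, and the plunger is threaded through both bushes and held at rest with its tip about 15 to 18 mm above the tin's rim by my estimate, touching nothing below.

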